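# Turn the finished board's status flag from red to green

## Task

The circuit board in one of the two bench stations is finished: with the fingertips, push that station's hinged flag right over its pivot, from red to green, until it lies fully home on the other side. Press its black thumb tail to raise it, or get under its edge, then push it over; lift nothing. Leave the empty station's flag red, and leave the board and the loose things on the bench where they are; then move clear.

Things in the scene. Friction and masses are not known exactly. Their poses are not given: they have to be found in the camera images.
- busy_station: Fixed station: aluminium base 100 x 200 x 10 mm (its x, y, z), and a grey tray 90 x 120 x 16 mm centred 110 mm along its +x (away from the robot). Origin: underside of the base, straight below the middle of the flag's hinge. x: parallel to the hinge; z: up; y: to the side where the flag lies at the start (roughly the robot's left). Its tray holds the circuit board.
- busy_station_pivot (a point): Middle of the hinge line, 80 mm above the table; axes as the station's. Two dark posts 10 x 22 mm, 86 mm high, stand 44 mm either side of it along x (78 mm clear between them). A fixed rest post 10 mm across stands 75 mm either side along y and ends just under the level flag.
- busy_flag (a joint): Hinge of the flag to turn, rad. 0: level towards the station's +y, red face (white ring) up; 1.57: upright; 3.14 (end stop): level towards -y, green face (white bar) up. Starts at 0 to 0.25. Stiff: it stays where it is left, must be pushed all the way to the stop, and takes about 0.1 N m to turn (5 N at 20 mm from the hinge).
- busy_flag_edge (a point): Middle of the free edge of that flag, 92 mm from the hinge line; moves with it. The flag is a flat paddle 6 mm thick (its mid-plane holds the hinge line), 70 mm wide along the hinge.
- busy_flag_tail (a point): End of that flag's black thumb tail, 42 mm from the hinge line on the side opposite the paddle, in the same plane; 40 mm wide, 6 mm thick; moves with the flag. Pressing it down raises the paddle, by 50 to 60 degrees with an upright finger; then the paddle's edge or back must be pushed over.
- empty_station: Fixed station: aluminium base 100 x 200 x 10 mm (its x, y, z), and a grey tray 90 x 120 x 16 mm centred 110 mm along its +x (away from the robot). Origin: underside of the base, straight below the middle of the flag's hinge. x: parallel to the hinge; z: up; y: to the side where the flag lies at the start (roughly the robot's left). Its tray is empty.
- empty_flag (a joint): Hinge of the empty station's flag, built and numbered as busy_flag. It starts between 0 and 0.1 and is to be left alone.
- empty_flag_edge (a point): Middle of the free edge of the empty station's flag, 92 mm from its hinge; moves with it.
- board: Loose green circuit board, 76 x 106 mm, 18 mm high over its parts, lying in the tray of the busy station. Origin: centre of its underside. To be left alone.
- screwdriver: Loose screwdriver with a red handle, about 160 mm long, lying right of the stations. Origin: underside, near its middle.
- flux_jar: Loose closed jar, 44 mm across, 50 mm high, standing between the stations. Origin: centre of its underside.
- wire_spool: Loose spool, 60 mm across, 40 mm high, standing left of the stations. Origin: centre of its underside.
- pliers: Loose pliers with red handles, about 180 x 72 mm and 16 mm high, lying right of the stations. Origin: underside near the joint of the pliers.
- parts_tray: Loose blue open parts tray, 100 x 70 x 30 mm, left of the stations. Origin: centre of its underside.
- pen_cup: Loose yellow cup, 70 mm across, 90 mm high, standing beyond the stations. Origin: centre of its underside.

How it is judged:
By the outcome, as a careful person would: the job done as asked, in the order asked, and still so for the second after the job is handed in, with the robot touching nothing.
It also fails if it takes over 48 s, if anything falls off the work surface, if the arm or the gripper's body presses on something with over 40 N, if the wrist force passes 120 N, or if a joint passes its speed limit or range.

## Robot

A 6-joint arm with a two-finger parallel gripper is mounted at the origin on the work surface. World frame = base frame: x ahead of the robot, y to its left, z up, the work surface at z = 0. Lengths are in m, angles in rad, forces in N, time in s.
With the tool pointing down it reaches from about 0.325 to 0.9 m from the base axis. Payload 6.1 kg.
Tool frame: the origin (TCP) lies on the centre line of the jaws, within the pads' length; the fingertips stand 14 mm ahead of it and the grasp point (between the pads) lies 5 mm behind it; z points along the fingers, y is the line along which they close (so a half turn about z gives the same grasp; the last joint's range is limited). The gripper opens to 85 mm and grips with 20 to 120 N. Pads are 22 mm wide; open, the fingers measure 114 mm over their backs; the gripper's body (76 mm by 85 mm) begins 54 mm behind the grasp point. The pads swing forward as they close: fully open they stand 13 mm farther back than shut.
Start: joints at [-1.365, 0.22, 1.526, -0, 1.395, -0.126], TCP at [0.204, -0.591, 0.245] pointing down, gripper open.
Joint ranges: [-2.98, 2.98], [-0.91, 2.08], [0.09, 2.57], [-1.24, 4.39], [0.2, 2.65], [-2.68, 2.68]. Speed limits (rad/s): [2.57, 2.57, 3.01, 3.14, 3.14, 3.14].

## Interface

Orientations are given as a unit quaternion [w, x, y, z].
In Python, from plant import robot, claw, inverse_kinematics, viewer gives the robot as it stands. Calls block until the motion is done:
- robot.movep(position, orientation): joint-space move of the TCP to a pose.
- robot.movel(position, speed=0.15, rot=None, force_limit=None): straight line of the TCP; rot=None keeps the orientation; speed is the mean speed in m/s. With force_limit (N) it stops when the force on the tool has changed by that much, and returns True; else False.
- robot.goto_joints(angles): joint-space move.
- claw.command_gripper(opening, strength=None): finger opening in m; strength is the grip in N (None keeps the last); returns when the fingers have stopped.
- robot.hold(seconds).
- inverse_kinematics(position, orientation): joint angles nearest the present ones, or None.
- robot.observe(): the state.
- viewer.snapshot(name): name is "side" or "top"; returns a dict with "image" (420x560x3 uint8, blue, green, red), "range_z" (420x560 float32, m along the optical axis (not along the pixel's ray), 0 where there is no reading), "vfov" (degrees; the focal length in pixels is half the picture's height over the tangent of half this angle, whatever the lens; pixels are square), "cx", "cy" (the principal point, pixels), "k1" (the pictures are not rectified: a ray, as slopes to the right and down, at radius r is drawn at 1 + k1 r^2 times it, then the intrinsics apply), "position" and "attitude" of the camera in the world. Camera axes: x right, y down, z forward; pixel columns grow to the right and rows downward; lengths in m; the calibration is good to about 2 mm. A picture is of the moment at which its call begins.
A pose or a line that the arm cannot do raises robot.PlanningError and nothing moves.
- robot.close_job(): hands the job in; it is judged then, once.
The state is a dict: "time": time; "joint_positions": joint angles; "dq": joint speeds; "tau": joint torques, N m; "tcp_pos": TCP position; "tool_rot": TCP orientation; "contact_force": force on the tool from outside, world axes, zero at the start; "ft_torque": the same for the moment, N m; "width": finger opening in m; "gripper_force": force on a finger pad.
Only numpy, scipy, OpenCV 4.12 (cv2) and the standard library are available. Lean on these libraries where they do the work, as an engineer would, in place of code of your own. Each camera call takes 0.05 s, during which the arm holds its last target. There are 200 camera calls.

## Working session

There is one attempt and no reset: what is moved stays moved. The work goes in short steps, each a Python script; the robot and the scene stay as the last script left them, time stands still between calls to the robot, and variables do not carry over. Pictures are saved under pics/ and viewed, at most 10 in all, crops included, and the job is handed in when it is done.

```bash
ls; mkdir -p pics; cat > h.py <<'E'
import numpy as np, cv2, pickle
from plant import robot, claw, inverse_kinematics, viewer
def R(a):
    a=np.array(a,float)
    if a.shape==(3,3): return a
    from scipy.spatial.transform import Rotation as Ro
    return Ro.from_quat(a[[1,2,3,0]]).as_matrix()
def points(s):
    h,w=s["range_z"].shape; f=h/2/np.tan(np.radians(s["vfov"])/2)
    K=np.array([[f,0,s["cx"]],[0,f,s["cy"]],[0,0,1]]); 
    u,v=np.meshgrid(np.arange(w),np.arange(h))
    p=np.stack([u,v],-1).reshape(-1,1,2).astype(np.float64)
    n=cv2.undistortPoints(p,K,np.array([s["k1"],0,0,0,0])).reshape(h,w,2)
    z=s["range_z"][...,None]
    c=np.concatenate([n*z,z],-1)
    P=c@R(s["attitude"]).T+np.array(s["position"]); P[s["range_z"]==0]=np.nan
    return P
E
python3 - <<'E'
from h import *
for n in("side","top"):
    s=viewer.snapshot(n); pickle.dump(s,open(n+".pkl","wb"))
    cv2.imwrite(f"pics/{n}0.png",s["image"]); print(n,{k:v for k,v in s.items() if k not in("image","range_z")})
print(robot.observe())
E
```

```text
pics
side {'vfov': 44.78960951053672, 'cx': 279.50653292554784, 'cy': 210.9634899132235, 'k1': 0.004342859432002513, 'position': array([0.38261938, 0.75553951, 1.06928704]), 'attitude': array([ 0.05024144, -0.15541208,  0.92924779, -0.33139316])}
top {'vfov': 42.35131091758321, 'cx': 278.16575399405866, 'cy': 214.73198922288688, 'k1': -0.1152884589163859, 'position': array([0.33247365, 0.01836684, 1.53491915]), 'attitude': array([ 0.06669932, -0.69657649,  0.7113115 , -0.06609351])}
{'time': 0.1, 'joint_positions': array([-1.36512649e+00,  2.21130393e-01,  1.52752945e+00,  7.48503447e-06,
        1.39469915e+00, -1.26085457e-01]), 'dq': array([-0.00149313, -0.00156295, -0.00190178,  0.00022024, -0.00107116,
       -0.00171445]), 'tau': array([ 1.24539714e-03, -4.98240674e+01, -3.90545475e+01, -2.67684127e-04,
        5.64812188e-03,  3.89671834e-05]), 'tcp_pos': array([ 0.20346201, -0.59039198,  0.24430173]), 'tool_rot': array([-8.82619529e-04,  9.86273544e-01,  1.65117279e-01, -3.14529341e-05]), 'contact_force': array([-0.20185292,  0.60128073,  0.42039326]), 'ft_torque': array([ 0.00850165, -0.00539613,  0.00635588]), 'gripper_force': 0.0, 'width': 0.08540365208787946}
```

View pics/top0.png

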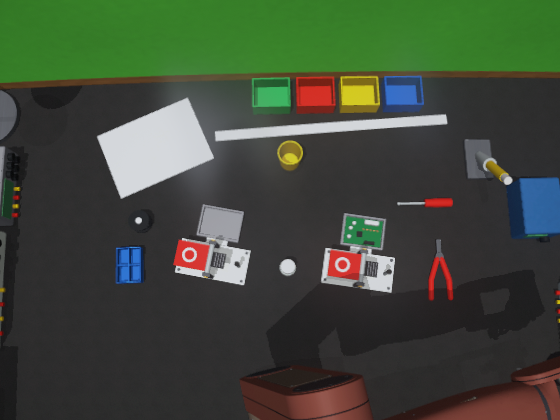

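View pics/side0.png

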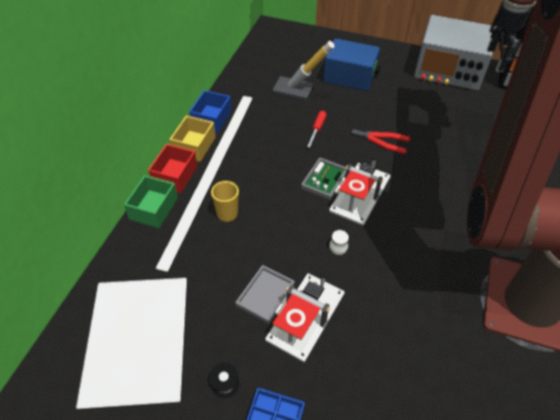

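The top view shows the board in the right station: red flag at about (345,266), black tail at (372,269), tray at (363,231). The left station at (212,260) is empty. The side view agrees, with the busy flag at (357,185). Next I measure the busy station.

```bash
cat > meas.py <<'E'
from h import *
def measure(s,roi):
    P=points(s); im=s["image"].astype(int); b,g,r=im[...,0],im[...,1],im[...,2]
    m=np.zeros(b.shape,bool); x0,x1,y0,y1=roi; m[y0:y1,x0:x1]=1
    z=P[...,2]; out={}
    out["red"]=m&(r>120)&(g<70)&(b<70)
    out["base"]=m&(z>.004)&(z<.017)&(r>110)&(g>110)&(b>110)
    out["board"]=m&(g>r+25)&(g>b+15)
    out["dark"]=m&(z>.06)&(z<.13)&(r<110)
    return P,out
if __name__=="__main__":
  for n,roi in(("top",(312,405,205,300)),("side",(295,400,150,228))):
    s=pickle.load(open(n+".pkl","rb")); P,o=measure(s,roi)
    for k,m in o.items():
        q=P[m]; q=q[~np.isnan(q[:,0])]
        if len(q)<5: print(n,k,len(q)); continue
        rect=cv2.minAreaRect(q[:,:2].astype(np.float32)*1000)
        print(n,k,len(q),"mean",q.mean(0).round(4),"z",np.percentile(q[:,2],[2,50,98]).round(3),"rect",np.round(rect[0],1),np.round(rect[1],1),round(rect[2],1))
        if k=="red":
            c=q.mean(0); nn=np.linalg.svd(q-c)[2][2]; nn*=np.sign(nn[2]); print("  normal",nn.round(3),"tilt",np.arccos(nn[2]).round(3))
    x0,x1,y0,y1=roi
    cv2.imwrite(f"pics/{n}_crop.png",cv2.resize(s["image"][y0:y1,x0:x1],None,fx=6,fy=6,interpolation=cv2.INTER_CUBIC))
E
python3 meas.py
```

```text
top red 611 mean [ 0.4674 -0.1587  0.0877] z [0.079 0.088 0.096] rect [ 468.  -157.3] [83.5 68.6] 81.4
  normal [-0.012 -0.109  0.994] tilt 0.11
top base 1442 mean [ 0.4717 -0.2216  0.0106] z [0.004 0.011 0.016] rect [ 512.7 -214.7] [201.  206.4] 80.0
top board 793 mean [ 0.5675 -0.2223  0.0092] z [0.001 0.009 0.017] rect [ 569.4 -224.3] [106.9  79.5] 80.1
top dark 242 mean [ 0.4544 -0.2252  0.0809] z [0.072 0.081 0.089] rect [ 453.3 -238.9] [93.4 98.9] 81.0
side red 337 mean [ 0.4686 -0.1601  0.0857] z [0.059 0.087 0.093] rect [ 456.3 -265.1] [303.4  79.6] 79.5
  normal [-0.054 -0.222  0.974] tilt 0.23
side base 1176 mean [ 0.4758 -0.1763  0.0099] z [0.005 0.01  0.016] rect [ 513.4 -216. ] [208.8 204.2] 80.6
side board 524 mean [ 0.5664 -0.2229  0.0092] z [0.004 0.009 0.017] rect [ 569.5 -223.8] [114.2  79.7] 77.2
side dark 230 mean [ 0.4579 -0.2237  0.0781] z [0.063 0.08  0.088] rect [ 461.4 -206.3] [ 94.1 138.9] 23.5
```

View pics/top_crop.png

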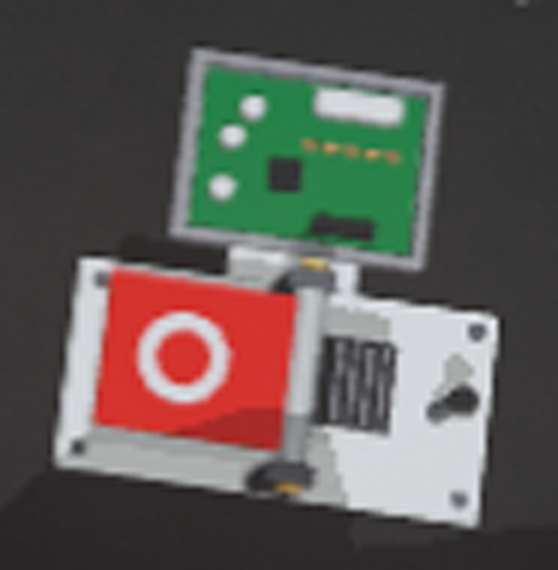

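Three independent estimates agree to about 1 mm, and the 70 mm, 107x80 mm and 200 mm sizes check out:

| Quantity | Value |
|---|---|
| Pivot | (0.460, -0.206) |
| Station yaw | about -10° |
| Flag angle | about 0.11 rad |

In the crop, the tail is at (360,380), between posts at (310,270) and (280,480). I'll close the fingers and press the tail.

```bash
cat >> h.py <<'E'
from scipy.spatial.transform import Rotation as Ro
PIV=np.array([.460,-.2055]); YAW=np.radians(-9.8)
ex=np.array([np.cos(YAW),np.sin(YAW)]); ey=np.array([-ex[1],ex[0]])
def W(y,ztip,x=0):  # station coordinates of the fingertips' middle -> TCP
    return np.r_[PIV+x*ex+y*ey, ztip+.014]
def quat():  # tool down, closing line along station x
    best=None
    for s in(1,-1):
        ty=np.r_[ex*s,0]; tz=np.array([0,0,-1.]); m=np.stack([np.cross(ty,tz),ty,tz],1)
        q=Ro.from_matrix(m).as_quat()[[3,0,1,2]]; j=inverse_kinematics(W(-.035,.13),q)
        if j is not None and (best is None or abs(j[5])<abs(best[1][5])): best=(q,j)
    return best
def snap(n,name):
    s=viewer.snapshot(n); pickle.dump(s,open(n+".pkl","wb")); cv2.imwrite(f"pics/{name}.png",s["image"]); return s
def F(): o=robot.observe(); print("t",round(o["time"],2),"tcp",o["tcp_pos"].round(4),"F",o["contact_force"].round(1))
E
python3 - <<'E'
from h import *
q,j=quat(); print(q,j)
claw.command_gripper(0.0,20)
robot.movep(W(-.035,.17),q); F()
print(robot.movel(W(-.035,.095),speed=.12)); F()
print(robot.movel(W(-.035,.057),speed=.05,force_limit=30)); F()
s=snap("side","press"); x0,x1,y0,y1=270,410,110,230
cv2.imwrite("pics/press_c.png",cv2.resize(s["image"][y0:y1,x0:x1],None,fx=5,fy=5,interpolation=cv2.INTER_CUBIC))
E
```

```text
[0.         0.7649214  0.64412363 0.        ] [-6.39886050e-01  5.26890388e-02  1.91126285e+00 -4.44089210e-16
  1.17764077e+00 -4.68843784e-01]
t 2.47 tcp [ 0.454  -0.241   0.1843] F [-0.6 -0.4 -0. ]
False
t 3.24 tcp [ 0.4544 -0.2405  0.1096] F [-0.1 -0.7 -0.4]
False
t 4.15 tcp [ 0.4536 -0.2397  0.0706] F [ 0.1 -0.   0.2]
```

View pics/press_c.png

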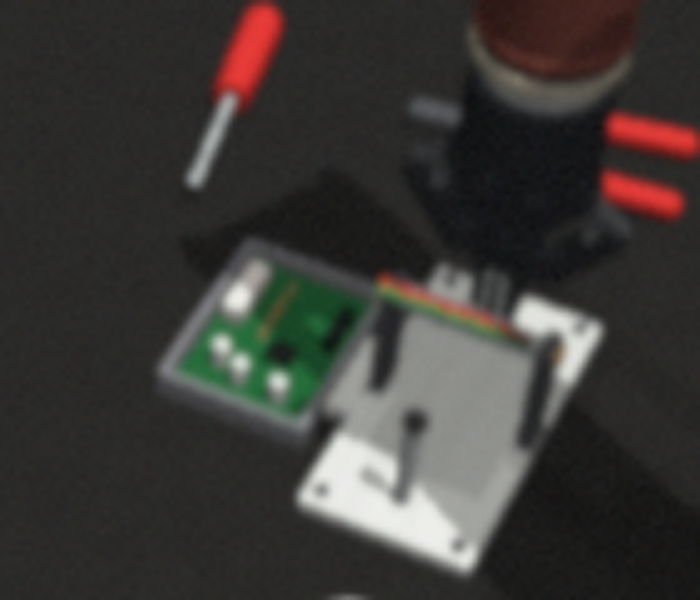

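The side view shows the paddle raised and seen edge-on (crop edge from (385,280) to (550,345)), so it is at about 45–50°. The camera looks down at a similar slope. Next I retreat, go over to the +y side, and push the edge over along an arc.

```bash
python3 - <<'E'
from h import *
robot.movel(W(-.035,.195),speed=.2)
robot.movel(W(.105,.195),speed=.2)
robot.movel(W(.105,.117),speed=.2); F()
print(robot.movel(W(.014,.117),speed=.08,force_limit=30)); F()
for t,r in zip(np.radians([100,115,130,145,160,170,178]),[.038,.042,.047,.051,.055,.058,.06]):
    y=r*np.cos(t)+.003*np.sin(t)+.011; z=.08+r*np.sin(t)-.003*np.cos(t)
    hit=robot.movel(W(y,z),speed=.08,force_limit=30); F()
    if hit: print("hit",t); break
s=snap("side","over"); x0,x1,y0,y1=270,410,110,230
cv2.imwrite("pics/over_c.png",cv2.resize(s["image"][y0:y1,x0:x1],None,fx=5,fy=5,interpolation=cv2.INTER_CUBIC))
E
```

```text
t 6.43 tcp [ 0.478  -0.1028  0.1313] F [-0.4  1.   0.8]
True
t 7.1 tcp [ 0.4717 -0.147   0.1333] F [2.6 2.1 6.9]
t 7.38 tcp [ 0.4721 -0.1507  0.1354] F [0.5 2.5 5.9]
hit 1.7453292519943295
```

View pics/over_c.png

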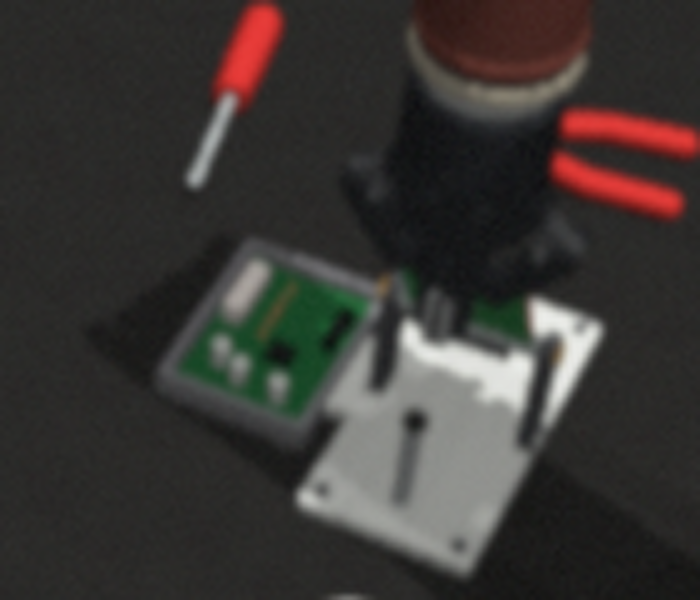

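The crop shows the green back at (500,315) with the fingers against it, so the paddle is up and the 30 N stop came early. I'll measure the flag angle and the force before continuing.

```bash
cat >> h.py <<'E'
def flag(s,col):
    P=points(s); im=s["image"].astype(int); b,g,r=im[...,0],im[...,1],im[...,2]
    m=((g>r+20)&(g>b+10)) if col=="g" else ((r>120)&(g<70)&(b<70))
    d=P[...,:2]-PIV; X=d@ex; Y=d@ey; Z=P[...,2]
    m&=(abs(X)<.036)&(abs(Y)<.1)&(Z>.06)&(Z<.19)
    m=cv2.erode(m.astype(np.uint8),np.ones((2,2)))>0
    y,z=Y[m],Z[m]-.08
    print("n",m.sum()); 
    if m.sum()>4:
        th=np.degrees(np.arctan2(z,y)); r=np.hypot(y,z); print("r",np.percentile(r,[5,50,95]).round(3),"ang",np.percentile(th[r>.03],[10,50,90]).round(1), "z",np.percentile(z,[5,50,95]).round(3))
E
python3 - <<'E'
from h import *
flag(pickle.load(open("side.pkl","rb")),"g")
flag(viewer.snapshot("top"),"g"); 
robot.movel(W(.070,.119),speed=.1); F()
flag(viewer.snapshot("side"),"g"); s=snap("side","x")
x0,x1,y0,y1=270,410,110,230
cv2.imwrite("pics/x_c.png",cv2.resize(s["image"][y0:y1,x0:x1],None,fx=5,fy=5,interpolation=cv2.INTER_CUBIC))
E
```

```text
n 33
r [0.015 0.032 0.052] ang [57.3 58.9 60.4] z [0.012 0.028 0.045]
n 0
t 7.76 tcp [ 0.4715 -0.1367  0.1326] F [-0.5  0.  -1.5]
n 4
```

View pics/x_c.png

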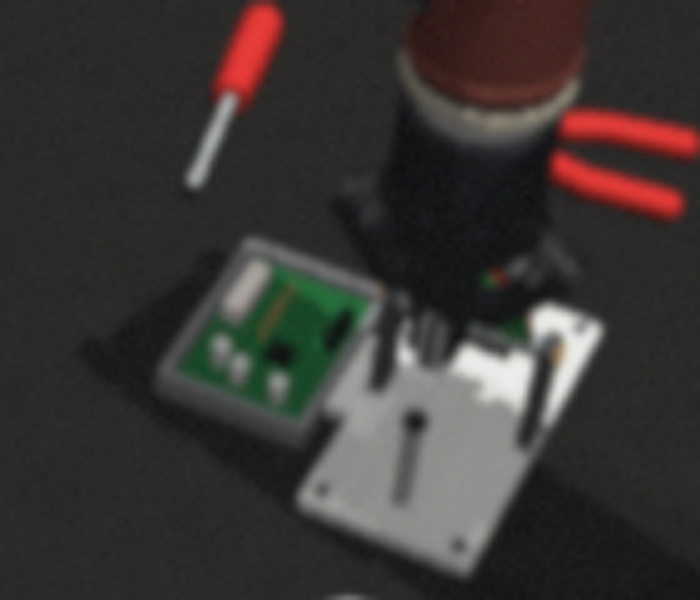

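The flag is at about 57–59°. Its edge (crop (495,275)) sits behind the finger linkage, so the contact was too high up the fingers. I'll back off and push with only the last 15–18 mm of the fingertips.

```bash
python3 - <<'E'
from h import *
robot.movel(W(.100,.119),speed=.15)
robot.movel(W(.100,.140),speed=.15); F()
for t in np.radians([57,68,79,90,100,112,125,138,150,160,170,177]):
    if t<1.57: y,z=.092*np.cos(t)+.003+.011, .08+.092*np.sin(t)-.017
    else:
        r=.075; y=r*np.cos(t)+.003*np.sin(t)+.011; z=.08+r*np.sin(t)-.003*np.cos(t)
    hit=robot.movel(W(y,z),speed=.07,force_limit=35); print(np.degrees(t).round(),end=" "); F()
    if hit: print("hit"); break
s=snap("side","o2"); flag(s,"g"); flag(viewer.snapshot("top"),"g")
x0,x1,y0,y1=270,410,110,230
cv2.imwrite("pics/o2_c.png",cv2.resize(s["image"][y0:y1,x0:x1],None,fx=5,fy=5,interpolation=cv2.INTER_CUBIC))
E
```

```text
t 8.5 tcp [ 0.4779 -0.1079  0.1549] F [ 0.2 -0.5 -0. ]
57.0 t 9.17 tcp [ 0.4708 -0.1426  0.1541] F [ 0.6  0.2 -0.4]
68.0 t 9.57 tcp [ 0.4685 -0.1583  0.1628] F [-0.6  0.6 -0. ]
79.0 t 9.97 tcp [ 0.4653 -0.175   0.1674] F [-0.2  0.7  0.4]
90.0 t 10.37 tcp [ 0.4623 -0.1923  0.169 ] F [-0.4  0.9  0.6]
100.0 t 10.7 tcp [ 0.46   -0.2051  0.1683] F [-0.6 -0.  -0.4]
112.0 t 11.07 tcp [ 0.4573 -0.2201  0.1644] F [0.2 0.4 0.4]
125.0 t 11.47 tcp [ 0.4546 -0.235   0.1567] F [ 0.5  0.2 -0.3]
138.0 t 11.86 tcp [ 0.4523 -0.2478  0.1459] F [ 0.  -0.4 -0. ]
150.0 t 12.23 tcp [ 0.4507 -0.2572  0.1334] F [-0.4  0.5  0.5]
160.0 t 12.57 tcp [ 0.4496 -0.263   0.1217] F [ 0.4 -0.5 -0.8]
170.0 t 12.9 tcp [ 0.4489 -0.2667  0.1092] F [0.5 0.4 0.1]
177.0 t 13.18 tcp [ 0.4488 -0.2681  0.1003] F [-1.1 -0.6  1.6]
n 413
r [0.01  0.04  0.084] ang [170.6 175.6 178.2] z [0.    0.004 0.008]
n 179
r [0.01  0.019 0.037] ang [130.1 172.7 178.4] z [-0.001  0.004  0.008]
```

View pics/o2_c.png

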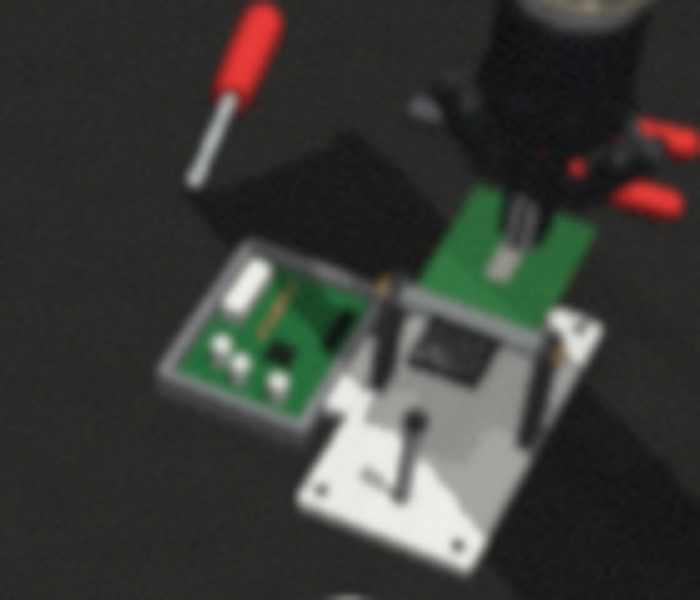

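The green face is now up at (510,250), nearly level, with the fingertips on it and the tail swung over at (455,350). I'll press home against the stop, move clear and check.

```bash
python3 - <<'E'
from h import *
print(robot.movel(W(-.066,.070),speed=.03,force_limit=25)); F()
robot.movel(W(-.066,.20),speed=.15)
robot.goto_joints([-1.365,.22,1.526,0,1.395,-.126]); F()
for n in("side","top"):
    s=snap(n,n+"_end"); flag(s,"g")
    P=points(s); d=P[...,:2]-PIV; Y=d@ey; X=d@ex; im=s["image"].astype(int)
    m=(im[...,1]>im[...,2]+20)&(im[...,1]>im[...,0]+10)&(abs(X)<.03)&(Y<-.02)&(Y>-.088)&(P[...,2]>.06)
    c=np.polyfit(Y[m],P[...,2][m],1); print(n,"slope",c.round(4))
cv2.imwrite("pics/end.png",np.hstack([cv2.resize(pickle.load(open(n+".pkl","rb"))["image"],(400,300)) for n in("side","top")]))
E
```

```text
True
t 13.63 tcp [ 0.4497 -0.2692  0.0968] F [-3.8  3.1 10.9]
t 16.07 tcp [ 0.2047 -0.5903  0.2456] F [ 0.3 -0.3  0.4]
n 466
r [0.009 0.046 0.086] ang [-177.7  176.9  179.3] z [-0.001  0.003  0.006]
side slope [0.0004 0.0827]
n 686
r [0.012 0.048 0.088] ang [-178.5  176.1  179.1] z [-0.002  0.003  0.008]
top slope [0.0135 0.0836]
```

View pics/end.png

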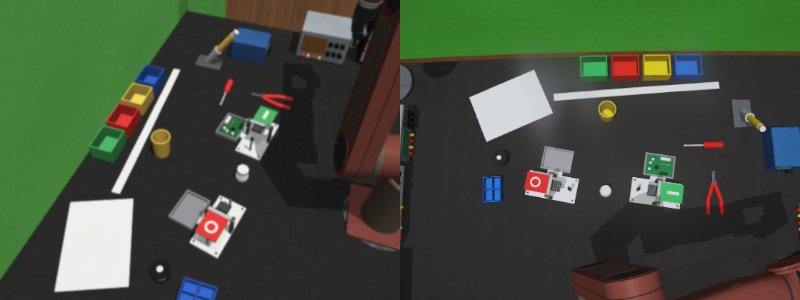

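Both views show the busy flag green and level (z 83 mm, slope about 0), with the empty station still red and everything else where it was. Handing in.

```bash
python3 -c "
from h import *
print(robot.close_job())"
```

```text
the job is handed in; nothing more can be done
None
```

The busy station's flag is pushed right over and lies level against its stop, green side up; the empty station's flag is still red, the board and loose items look unmoved, the arm is clear, and the job was handed in at about 16 s.

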